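# Set out the crystal row from pale to dark

### The arm

A 6-joint arm with a two-finger parallel gripper is mounted at the origin on a cart in front of the work surface, level with it; the furniture and walls round the work are solid. World frame = base frame: x ahead of the robot, y to its left, z up, the work surface at z = 0. Lengths are in m, angles in rad, forces in N, time in s.
With the tool pointing down it reaches from about 0.375 to 0.975 m from the base axis. Payload 3.8 kg.
Tool frame: the origin (TCP) lies on the centre line of the jaws, within the pads' length; the fingertips stand 25 mm ahead of it and the grasp point (between the pads) lies 6 mm ahead of it; y points along the fingers, z is the direction in which the jaws open and shut, and the axes are right-handed (so a half turn about y gives the same grasp; the last joint's range is limited). The gripper opens to 85 mm and grips with 20 to 120 N. Pads are 22 mm wide; open, the fingers measure 114 mm over their backs; the gripper's body (76 mm by 85 mm) begins 54 mm behind the grasp point. The pads swing forward as they close: fully open they stand 13 mm farther back than shut.
Start: joints at [-1.23, 0.264, 1.604, -0, 1.274, -0.037], TCP at [0.249, -0.627, 0.256] pointing down, gripper open.
Joint ranges: [-2.63, 2.63], [-0.94, 2.18], [0.31, 2.57], [-1.31, 4.45], [0, 2.66], [-2.55, 2.55]. Speed limits (rad/s): [2.57, 2.57, 3.14, 3.14, 3.14, 3.14].

### API

Orientations are given as a rotation vector (axis times angle).
In Python, from workcell import bot gives the robot as it stands.
- The arm moves only by the shell command python3 -m jog 'ROWS' [FORCE]. ROWS is JSON, a list of rows, each a list of 5 numbers: the shift along the world's x, y, z in mm, then the turn about the world's z in degrees, then the finger opening in mm, from 0 to 85.4. A call has exactly 10 rows; each row is the pose to reach, as a shift and turn from the pose commanded when the call began; what a row does not reach only later rows make up. A row lasts 1/8 s, in which the tool goes at most 62.5 mm and 10.7 degrees, less where a joint would pass 70% of its speed; a pose out of reach is approached as far as the arm can. A call with a gripper value outside its range is refused whole. The fingers move at their own pace and stop on an object; FORCE is the grip in N (left out, the last holds). Time passes only in rows, so rows that repeat a pose let the fingers close, or fill a call up. It gives the time, the measured TCP pose, the force and the opening at its end, in the units of the state.
- bot.read_state(): the state, without advancing time (a new reading comes with each control period).
- bot.read_camera(name): name is "side" or "top" or "wrist"; returns a dict with "pixels" (384x512x3 uint8, red, green, blue), "fx", "fy", "cx", "cy" (pixels), "dist" ([k1, k2, p1, p2, k3] as OpenCV has them; the pictures are not rectified), "R" (3x3) and "t" (3): a world point X has camera coordinates R X + t. Camera axes: x right, y down, z forward; pixel columns grow to the right and rows downward; lengths in m; the calibration is good to about 2 mm. A picture is of the moment at which its call begins. There is no depth.
- bot.finish_job(): hands the job in, once; it reports no verdict.
The state is a dict: "time": time; "q": joint angles; "joint_vel": joint speeds; "joint_torque": joint torques, N m; "tool_pos": TCP position; "tcp_rot": TCP orientation; "wrist_force": force on the tool from outside, world axes, zero at the start; "torque": the same for the moment, N m; "width": opening from 0.0 (shut) to 1.0 (fully open).
Only numpy, scipy, OpenCV 4.12 (cv2) and the standard library are available. Lean on these libraries where they do the work, as an engineer would, in place of code of your own. Each camera call takes 0.05 s, during which the arm holds its last target.

### The job

Set up the crystal display: stand the white, pink, purple and black crystals upright in the recesses of the four round stands, one in each, in order of shade, with the palest next to the sign card and each darker one a place further from it, the black one last. Don't let any of them topple on the way.

Things in the scene. Friction and masses are not known exactly. Their poses are not given: they have to be found in the camera images.
- quartz_mid (a point): The white crystal: a loose six-sided stone point standing upright, 34 mm over the corners (its x), 30 mm across the flats (its y; the other flats lie 60 degrees round), 74 mm tall, about 0.09 kg; parallel sides to about two thirds of its height, then a point. This point is its centre, 37 mm above its underside; z points up its length.
- rose_mid (a point): The pink crystal: a loose six-sided stone point standing upright, 31 mm over the corners (its x), 27 mm across the flats (its y; the other flats lie 60 degrees round), 70 mm tall, about 0.09 kg; parallel sides to about two thirds of its height, then a point. This point is its centre, 35 mm above its underside; z points up its length.
- amethyst_mid (a point): The purple crystal: a loose six-sided stone point standing upright, 31 mm over the corners (its x), 28 mm across the flats (its y; the other flats lie 60 degrees round), 70 mm tall, about 0.09 kg; parallel sides to about two thirds of its height, then a point. This point is its centre, 35 mm above its underside; z points up its length.
- obsidian_mid (a point): The black crystal: a loose six-sided stone point standing upright, 31 mm over the corners (its x), 26 mm across the flats (its y; the other flats lie 60 degrees round), 59 mm tall, about 0.09 kg; parallel sides to about two thirds of its height, then a point. This point is its centre, 29.5 mm above its underside; z points up its length.
- stand_a_seat (a point): One of four identical round orange-brown turned-wood stands, fixed in a row of about 80 mm spacing along a low dark wooden board: 69 mm wide and 16 mm high, with a round blue-felt-lined recess 52 mm wide and 8 mm deep in its top. This point is the centre of the recess floor, 23 mm above the dresser top; the rim is 8 mm higher. z points up. Which of a to d stands where in the row is drawn anew each time.
- stand_b_seat (a point): One of four identical round orange-brown turned-wood stands, fixed in a row of about 80 mm spacing along a low dark wooden board: 69 mm wide and 16 mm high, with a round blue-felt-lined recess 52 mm wide and 8 mm deep in its top. This point is the centre of the recess floor, 23 mm above the dresser top; the rim is 8 mm higher. z points up. Which of a to d stands where in the row is drawn anew each time.
- stand_c_seat (a point): One of four identical round orange-brown turned-wood stands, fixed in a row of about 80 mm spacing along a low dark wooden board: 69 mm wide and 16 mm high, with a round blue-felt-lined recess 52 mm wide and 8 mm deep in its top. This point is the centre of the recess floor, 23 mm above the dresser top; the rim is 8 mm higher. z points up. Which of a to d stands where in the row is drawn anew each time.
- stand_d_seat (a point): One of four identical round orange-brown turned-wood stands, fixed in a row of about 80 mm spacing along a low dark wooden board: 69 mm wide and 16 mm high, with a round blue-felt-lined recess 52 mm wide and 8 mm deep in its top. This point is the centre of the recess floor, 23 mm above the dresser top; the rim is 8 mm higher. z points up. Which of a to d stands where in the row is drawn anew each time.
- sign_card: The sign: a cream card upright in a slotted wooden block, 36 x 80 mm and 119 mm tall, fixed on the board at one end of the row, about 115 mm from the nearest stand (drawn left or right; a lidded amber candle jar, 57 mm wide, stands at the other end). Origin: centre of its underside, 15 mm above the dresser top; y runs along the card.
Mind the look-alikes: they are no part of the job. There is more than one size of the part that bears obsidian_mid; the job needs the largest.

How it is judged:
By the outcome, as a careful person would: the job done as asked, in the order asked, and still so for the second after the job is handed in, with the robot touching nothing.
It also fails if it takes over 96 s, if anything falls off the work surface, if the arm or the gripper's body presses on something with over 40 N, if the wrist force passes 120 N, or if a joint passes its speed limit or range.

## Working session

There is one attempt and no reset: what is moved stays moved. The work goes in short steps, Python scripts to look and compute and a shell command to move; the robot and the scene stay as the last step left them, time stands still between calls to the robot, and variables do not carry over. Pictures are saved under pics/ and viewed, and the job is handed in when it is done.

```bash
mkdir -p pics; ls; python3 - <<'E'
from workcell import bot
import cv2
print(bot.read_state())
for n in ["side","top","wrist"]:
    c=bot.read_camera(n)
    cv2.imwrite(f"pics/{n}0.png",c["pixels"][:,:,::-1])
    print(n,{k:c[k] for k in c if k!="pixels"})
E
```

```text
pics
{'time': 0.0, 'q': array([-1.22989374e+00,  2.64783451e-01,  1.60537937e+00, -9.22724435e-06,
        1.27370942e+00, -3.69014231e-02]), 'joint_vel': array([ 4.70247833e-05, -1.59834863e-03,  1.77565827e-03, -1.93011735e-03,
       -1.27391909e-03,  8.26383124e-05]), 'joint_torque': array([-1.48533774e-03, -5.15117204e+01, -3.67315221e+01, -5.98315910e-04,
        1.31745322e-02,  9.77348975e-06]), 'tool_pos': array([ 0.24876114, -0.62675698,  0.25493866]), 'tcp_rot': array([-0.38558078,  2.01722776, -2.01260804]), 'wrist_force': array([-0.20304698,  0.98500948, -0.36425735]), 'torque': array([ 0.01188433,  0.06157995, -0.01224089]), 'width': 0.9975215113181632}
side {'fx': 445.10041339205253, 'fy': 445.10041339205253, 'cx': 253.71784337253592, 'cy': 197.47840823108214, 'dist': array([-0.01638227,  0.        ,  0.        ,  0.        ,  0.        ]), 'R': array([[-0.96994598, -0.24295594,  0.01331192],
       [-0.09724666,  0.33692298, -0.93649666],
       [ 0.22304233, -0.90964571, -0.35042374]]), 't': array([0.52405553, 0.08494041, 1.11991462])}
top {'fx': 361.4023458961625, 'fy': 361.4023458961625, 'cx': 251.20585472954542, 'cy': 191.2301810237196, 'dist': array([-0.11531841,  0.        ,  0.        ,  0.        ,  0.        ]), 'R': array([[ 0.01660997, -0.99948718, -0.0273769 ],
       [-0.99064008, -0.01274041, -0.13590407],
       [ 0.13548558,  0.02937802, -0.99034367]]), 't': array([0.09912704, 0.51772132, 0.91986843])}
wrist {'fx': 345.57293630556643, 'fy': 345.57293630556643, 'cx': 255.9573000121956, 'cy': 194.54505911750329, 'dist': array([-0.06697924,  0.        ,  0.        ,  0.        ,  0.        ]), 'R': array([[ 0.3695196 , -0.92922136, -0.00171201],
       [-0.88793469, -0.3536432 ,  0.29412323],
       [-0.27391103, -0.10716414, -0.95576597]]), 't': array([-0.67428245, -0.03769969,  0.37938509])}
```

View pics/side0.png

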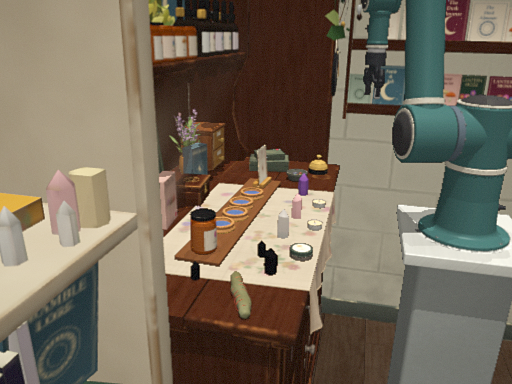

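View pics/top0.png

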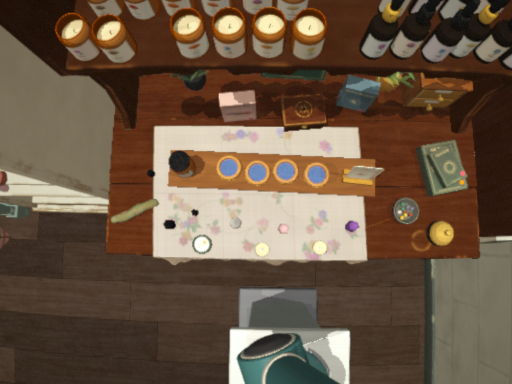

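View pics/wrist0.png

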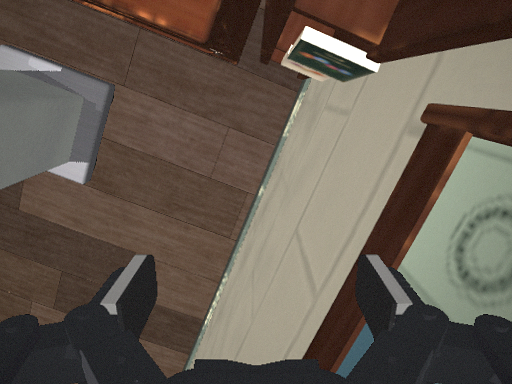

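```bash
python3 - <<'E'
import cv2
a=cv2.imread("pics/top0.png")[120:260,130:400]
cv2.imwrite("pics/topc.png",cv2.resize(a,None,fx=2.9,fy=2.9,interpolation=cv2.INTER_CUBIC))
a=cv2.imread("pics/side0.png")[140:300,165:345]
cv2.imwrite("pics/sidec.png",cv2.resize(a,None,fx=3.7,fy=3.7,interpolation=cv2.INTER_CUBIC))
E
```

```text
(no output)
```

View pics/topc.png

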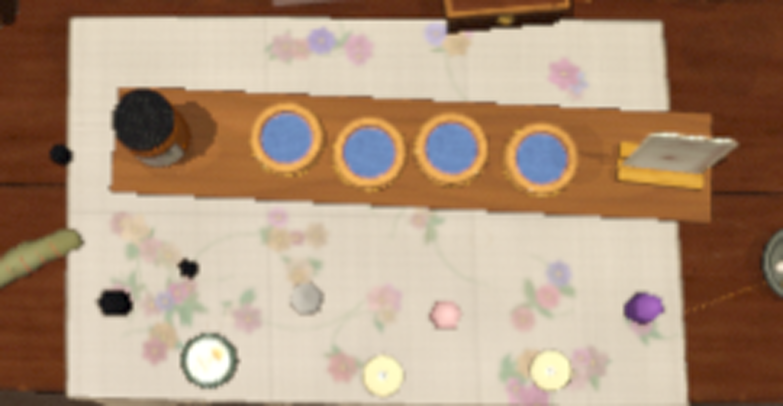

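View pics/sidec.png

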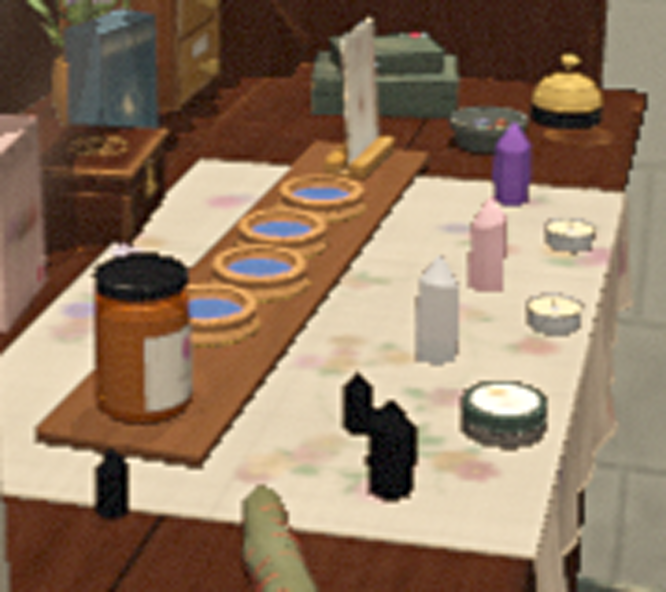

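```bash
cat > h.py <<'E'
from workcell import bot
import numpy as np, cv2
def cam(n):
    c=bot.read_camera(n); c["K"]=np.array([[c["fx"],0,c["cx"]],[0,c["fy"],c["cy"]],[0,0,1.]]); return c
def ray(c,uv):
    p=cv2.undistortPoints(np.array([[uv]],float),c["K"],c["dist"]).ravel()
    R=np.array(c["R"]);d=R.T@np.array([p[0],p[1],1.]); o=-R.T@np.array(c["t"])
    return o,d/np.linalg.norm(d)
def plane(c,uv,z):
    o,d=ray(c,uv); return o+d*(z-o[2])/d[2]
def proj(c,X):
    r,_=cv2.Rodrigues(np.array(c["R"])); return cv2.projectPoints(np.array([X],float),r,np.array(c["t"]),c["K"],c["dist"])[0].ravel()
def tri(c1,u1,c2,u2):
    o1,d1=ray(c1,u1);o2,d2=ray(c2,u2)
    s=np.linalg.lstsq(np.c_[d1,-d2],o2-o1,rcond=None)[0]
    a=o1+d1*s[0];b=o2+d2*s[1]; return (a+b)/2,np.linalg.norm(a-b)
def blobs(c,lo,hi,roi,mn=15):
    h=cv2.cvtColor(c["pixels"],cv2.COLOR_RGB2HSV)
    m=cv2.inRange(h,np.array(lo),np.array(hi)); k=np.zeros_like(m);x0,y0,x1,y1=roi;k[y0:y1,x0:x1]=m[y0:y1,x0:x1]
    n,l,s,ce=cv2.connectedComponentsWithStats(k)
    return [(ce[i].round(1),s[i].tolist()) for i in range(1,n) if s[i][4]>=mn],l
E
python3 - <<'E'
from h import *
T=cam("top");S=cam("side")
for nm,lo,hi in [("blue",(100,80,80),(125,255,255)),("black",(0,0,0),(180,255,28)),("purple",(128,90,40),(150,255,255)),("pink",(0,25,150),(8,110,255)),("pink2",(165,25,150),(180,110,255)),("white",(0,0,100),(180,22,255))]:
    for n,c,roi in(("T",T,(140,120,380,262)),("S",S,(165,140,330,300))):
        b,_=blobs(c,lo,hi,roi,12)
        for x in b: print(nm,n,x[0],x[1], plane(c,x[0],.023).round(4) if nm=="blue" else plane(c,x[0],.035).round(3))
for uv in [(170,224),(235.5,223),(283.5,228.5),(352,226),(363,175)]:print(uv,plane(T,uv,.03).round(3))
E
```

```text
blue T [228.1 167.1] [221, 160, 16, 15, 189] [0.5835 0.1711 0.023 ]
blue T [285.2 170.6] [278, 163, 16, 16, 197] [0.5755 0.0162 0.023 ]
blue T [256.8 172.2] [249, 165, 16, 15, 190] [0.5702 0.0929 0.023 ]
blue T [316.4 174.2] [309, 167, 16, 16, 192] [ 0.5668 -0.0682  0.023 ]
blue S [251.3 191.6] [246, 191, 12, 2, 21] [ 0.5669 -0.0758  0.023 ]
blue S [240.7 201.4] [234, 200, 14, 4, 34] [0.5752 0.01   0.023 ]
blue S [234.6 211.7] [228, 210, 15, 4, 44] [0.5703 0.0865 0.023 ]
blue S [221.4 222.9] [216, 221, 14, 5, 48] [0.5811 0.1646 0.023 ]
black T [150.6 172.9] [148, 171, 6, 5, 23] [0.563 0.381 0.035]
black T [194.5 212.2] [193, 211, 4, 4, 13] [0.458 0.256 0.035]
black T [169.7 224. ] [165, 221, 10, 7, 57] [0.426 0.322 0.035]
black S [319.2 172.1] [313, 171, 13, 3, 30] [ 0.392 -0.288  0.035]
black S [204.3 210.4] [194, 209, 20, 5, 31] [0.639 0.127 0.035]
black S [203.2 218.4] [192, 215, 23, 6, 47] [0.624 0.177 0.035]
black S [268.2 258.9] [259, 242, 18, 33, 321] [0.427 0.336 0.035]
black S [195.  271.2] [191, 262, 8, 18, 107] [0.551 0.421 0.035]
purple T [351.4 225.9] [346, 222, 12, 9, 8
[... 1416 characters left out ...]
.348 -0.054  0.035]
white T [279.  131.1] [276, 128, 8, 8, 37] [0.682 0.034 0.035]
white T [242.6 135.6] [238, 131, 8, 8, 12] [0.669 0.133 0.035]
white T [330.2 148.3] [328, 145, 5, 7, 19] [ 0.636 -0.105  0.035]
white T [322.3 214. ] [318, 210, 9, 9, 60] [ 0.458 -0.081  0.035]
white T [186.3 223.5] [184, 220, 6, 7, 28] [0.428 0.277 0.035]
white T [200.7 244.4] [194, 237, 15, 16, 139] [0.374 0.237 0.035]
white S [283.2 213.2] [280, 210, 6, 7, 14] [0.441 0.09  0.035]
white S [301.4 247.8] [293, 244, 17, 8, 70] [0.369 0.269 0.035]
(170, 224) [0.426 0.322 0.03 ]
(235.5, 223) [0.432 0.147 0.03 ]
(283.5, 228.5) [0.419 0.02  0.03 ]
(352, 226) [ 0.428 -0.161  0.03 ]
(363, 175) [ 0.565 -0.193  0.03 ]
```

```bash
python3 - <<'E'
from h import *
s=bot.read_state();R=cv2.Rodrigues(s["tcp_rot"])[0];print(R.round(3))
c=cam("wrist");o=-np.array(c["R"]).T@c["t"];print("cam rel tool frame",R.T@(o-s["tool_pos"]), "fwd in tool",R.T@np.array(c["R"])[2])
E
python3 -m jog '[[50,60,0,0,85],[80,120,0,0,85],[120,200,0,0,85],[150,260,0,10,85],[180,320,0,20,85],[200,380,0,30,85],[200,440,0,40,85],[200,500,0,50,85],[200,560,0,60,85],[200,620,0,70,85]]'
```

```text
[[-0.929 -0.     0.369]
 [-0.369  0.001 -0.929]
 [-0.    -1.    -0.001]]
cam rel tool frame [-0.07603093 -0.11743718  0.00023523] fwd in tool [2.94202202e-01 9.55743069e-01 5.00257131e-04]
time: 1.55
tool_pos: [0.4481, -0.049, 0.2566]
tcp_rot: [-1.224, 1.183, -1.185]
wrist_force: [1.1, -0.1, -1.1]
width: 0.996
```

```bash
python3 - <<'E'
from h import *
s=bot.read_state();R=cv2.Rodrigues(s["tcp_rot"])[0];print(R.round(3))
c=cam("wrist");cv2.imwrite("pics/w1.png",c["pixels"][:,:,::-1])
for X in [(.434,.148,0),(.418,.028,0),(.427,-.152,0),(.567,-.068,.03)]: print(proj(c,X))
E
```

```text
[[ 0.034  0.001  0.999]
 [-0.999 -0.     0.034]
 [ 0.    -1.     0.001]]
[247.01576156 -41.3013229 ]
[228.26789156  85.91118838]
[234.01214815 244.49424801]
[367.95864604 187.38710313]
```

View pics/w1.png

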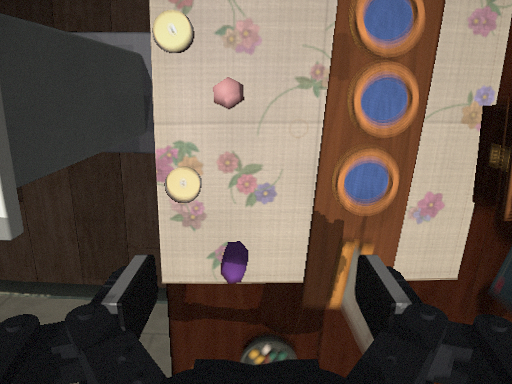

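```bash
python3 - <<'E'
import cv2,numpy as np
a=cv2.imread("pics/w1.png")
p=[cv2.resize(a[y-25:y+25,x-25:x+25],(390,390),interpolation=cv2.INTER_CUBIC) for x,y in((228,93),(234,262))]
cv2.imwrite("pics/w1c.png",np.hstack(p))
E
```

```text
(no output)
```

View pics/w1c.png

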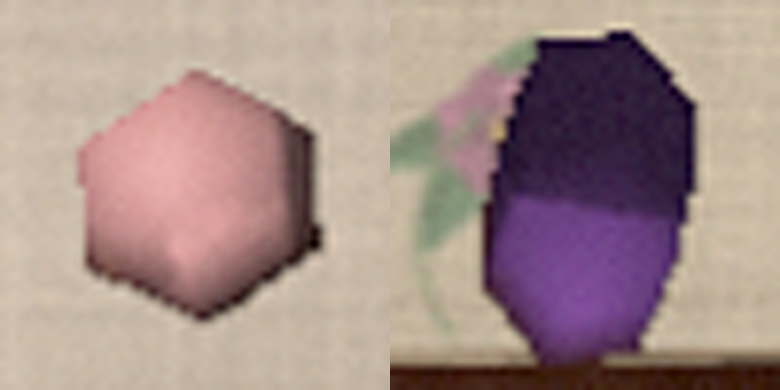

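```bash
python3 -m jog '[[-5,60,0,0,85],[-14,120,0,0,85],[-14,140,0,0,85],[-14,140,0,0,85],[-14,140,0,0,85],[-14,140,0,0,85],[-14,140,0,0,85],[-14,140,0,0,85],[-14,140,0,0,85],[-14,140,0,0,85]]'; python3 - <<'E'
from h import *
s=bot.read_state();print(s["tool_pos"],s["joint_vel"].round(3))
c=cam("wrist");a=c["pixels"][:,:,::-1];cv2.imwrite("pics/w2.png",a)
E
```

```text
time: 2.85
tool_pos: [0.4343, 0.089, 0.2563]
tcp_rot: [-1.223, 1.188, -1.188]
wrist_force: [0.1, 0.9, 0.0]
width: 0.996
[0.43426955 0.08896203 0.2562804 ] [ 0.002  0.    -0.     0.001  0.001 -0.   ]
```

View pics/w2.png

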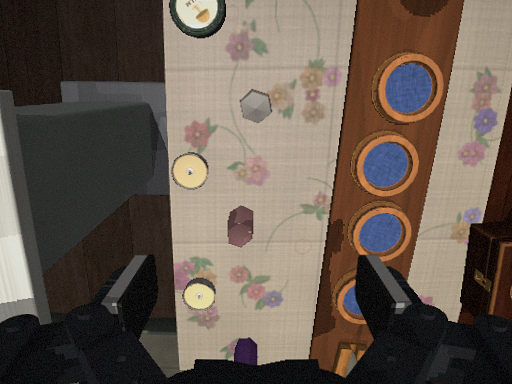

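```bash
python3 - <<'E'
from h import *
c=cam("wrist");a=c["pixels"][:,:,::-1]
p=[cv2.resize(a[y-25:y+25,x-25:x+25],(390,390),interpolation=cv2.INTER_CUBIC) for x,y in((256,106),(240,226))]
cv2.imwrite("pics/w2c.png",np.hstack(p))
b,l=blobs(c,(100,80,60),(125,255,255),(300,0,512,384),200)
h=cv2.cvtColor(c["pixels"],cv2.COLOR_RGB2HSV)
for x in b: print("blue",x,plane(c,x[0],.023).round(4),plane(c,x[0],.031).round(4))
g=cv2.cvtColor(np.ascontiguousarray(a),cv2.COLOR_BGR2GRAY)
m=cv2.inRange(h,(5,120,110),(20,255,255)); m[:,:330]=0
cs,hi=cv2.findContours(m,cv2.RETR_CCOMP,cv2.CHAIN_APPROX_NONE)
for i,k in enumerate(cs):
    if len(k)>60:
        e=cv2.fitEllipse(k); print("ring" if hi[0][i][3]<0 else " hole",np.round(e[0],1),np.round(e[1],1),plane(c,e[0],.031).round(4),)
for uv in [(256,106),(240,226)]: print(h[uv[1]-6:uv[1]+7:6,uv[0]-30:uv[0]+30:6].tolist())
E
```

```text
blue (array([407.9,  87.8]), [386, 64, 46, 49, 1745]) [0.583  0.1709 0.023 ] [0.5796 0.1707 0.031 ]
blue (array([385. , 164.4]), [364, 142, 43, 45, 1477]) [0.57   0.0931 0.023 ] [0.5669 0.0947 0.031 ]
blue (array([380.1, 232.3]), [360, 213, 41, 39, 1196]) [0.5753 0.0164 0.023 ] [0.572  0.0198 0.031 ]
blue (array([351.6, 301.3]), [344, 286, 18, 28, 271]) [ 0.5538 -0.0733  0.023 ] [ 0.5511 -0.0678  0.031 ]
ring [344.2 359.4] [11.7 36.4] [ 0.5524 -0.153   0.031 ]
ring [354.8 297.9] [38.9 45.8] [ 0.5542 -0.0632  0.031 ]
ring [501.1 275.6] [ 8.4 92.2] [ 0.7257 -0.0321  0.031 ]
ring [337.4 255.1] [ 7.2 26.3] [ 0.5281 -0.0086  0.031 ]
ring [379.8 230.1] [57.1 63.5] [0.5713 0.0223 0.031 ]
 hole [381.3 233.1] [41.  46.7] [0.5735 0.0189 0.031 ]
 hole [381.2 233.7] [55.1 61. ] [0.5734 0.0181 0.031 ]
ring [378.9 117.4] [26.1 31.8] [0.5545 0.1414 0.031 ]
ring [397.  118.9] [ 65.2 180.5] [0.5728 0.1407 0.031 ]
 hole [387.  164.3] [45.8 51.7] [0.5689 0.0948 0.031 ]
 hole [410.4  86.9] [49.9 56.8] [0.5819 0.1717 0.031 ]
[[[16, 42, 184], [15, 43, 178], [14, 40, 187], [16, 30, 161], [16, 21, 160], [19, 22, 160], [18, 21, 159], [16, 26, 126], [15, 74, 149], [14, 79, 171]], [[15, 42, 187], [16, 42, 182], [16, 41, 185], [15, 24, 146], [13, 21, 149], [18, 20, 162], [19, 20, 142], [19, 28, 148], [16, 55, 166], [13, 55, 176]], [[14, 45, 183], [26, 36, 154], [15, 45, 188], [13, 25, 144], [13, 23, 131], [15, 26, 119], [15, 20, 126], [16, 32, 134], [14, 45, 180], [35, 41, 144]]]
[[[16, 49, 189], [15, 45, 188], [15, 46, 188], [14, 49, 146], [2, 71, 100], [3, 76, 110], [0, 72, 82], [0, 75, 71], [18, 48, 182], [17, 47, 184]], [[16, 41, 185], [17, 50, 185], [16, 48, 182], [179, 80, 73], [1, 76, 97], [179, 75, 105], [6, 75, 98], [176, 74, 69], [19, 45, 180], [17, 44, 184]], [[17, 52, 188], [18, 49, 187], [16, 51, 186], [1, 74, 107], [4, 75, 112], [1, 71, 115], [2, 76, 111], [0, 105, 56], [18, 48, 180], [19, 45, 182]]]
```

View pics/w2c.png

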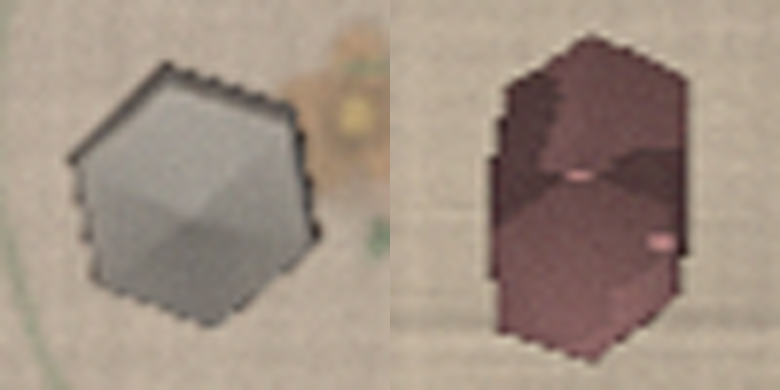

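```bash
python3 - <<'E'
from h import *
c=cam("wrist")
cor=np.array([(165,65),(295,105),(318,238),(212,325),(95,280),(70,158)])/7.8+[231,81]
for z in (0,.049):
    P=np.array([plane(c,u,z) for u in cor]);print(z,P.mean(0).round(4),np.linalg.norm(P[:3]-P[3:],axis=1).round(4))
    print(P.round(4).tolist())
print("nadir",proj(c,-np.array(c["R"]).T@c["t"]-[0,0,.3]))
# pink: base right edge/left
co=np.array([(590-390,38),(505-390,85),(688-390,80)])/7.8+[215,201]
print([plane(c,u,0).round(4).tolist() for u in co])
E
```

```text
0 [0.4333 0.1465 0.    ] [0.0349 0.0355 0.0351]
[[0.4291, 0.1635, 0.0], [0.4466, 0.1588, 0.0], [0.4505, 0.1415, 0.0], [0.4364, 0.1294, 0.0], [0.4203, 0.135, 0.0], [0.4167, 0.151, 0.0]]
0.049 [0.4333 0.1488 0.049 ] [0.0304 0.0309 0.0305]
[[0.4296, 0.1636, 0.049], [0.4449, 0.1595, 0.049], [0.4482, 0.1444, 0.049], [0.436, 0.1339, 0.049], [0.422, 0.1388, 0.049], [0.4188, 0.1528, 0.049]]
nadir [256.0355727  88.8082076]
[[0.4193, 0.0351, 0.0], [0.4069, 0.0274, 0.0], [0.4339, 0.0289, 0.0]]
```

```bash
python3 -m jog '[[-1,40,0,10,55],[-1,58,-50,10,55],[-1,58,-110,10,55],[-1,58,-150,10,55],[-1,58,-190,10,55],[-1,58,-216,10,55],[-1,58,-216,10,55],[-1,58,-216,10,20],[-1,58,-216,10,20],[-1,58,-216,10,20]]' 40; python3 - <<'E'
from h import *
s=bot.read_state();print(s["tool_pos"],s["wrist_force"])
for n in("wrist","side"):
  a=cam(n)["pixels"][:,:,::-1];cv2.imwrite(f"pics/{n}3.png",a)
E
```

```text
time: 4.25
tool_pos: [0.4346, 0.1474, 0.0419]
tcp_rot: [-1.296, 1.056, -1.059]
wrist_force: [-1.1, 0.2, 5.1]
width: 0.329
[0.43463921 0.14744442 0.04188153] [-1.05183968  0.19701225  5.14868144]
```

View pics/wrist3.png

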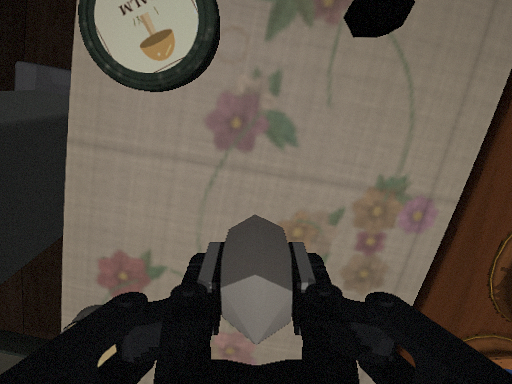

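```bash
python3 -m jog '[[0,0,30,0,20],[0,0,80,0,20],[25,-40,108,0,20],[55,-85,108,-5,20],[85,-130,108,-10,20],[112,-180,108,-10,20],[132,-215,100,-10,20],[132,-215,60,-10,20],[132,-215,55,-10,20],[132,-215,55,-10,20]]'; python3 - <<'E'
from h import *
s=bot.read_state();print(s["tool_pos"],s["wrist_force"],s["width"])
for n in("wrist","side"):
  a=cam(n)["pixels"][:,:,::-1];cv2.imwrite(f"pics/{n}4.png",a)
E
```

```text
time: 5.6
tool_pos: [0.5646, -0.0675, 0.0951]
tcp_rot: [-1.224, 1.189, -1.187]
wrist_force: [-0.3, 0.0, -0.2]
width: 0.332
[ 0.56457702 -0.06754809  0.09510242] [-0.26437321  0.02171333 -0.19334714] 0.3324585084815327
```

View pics/wrist4.png

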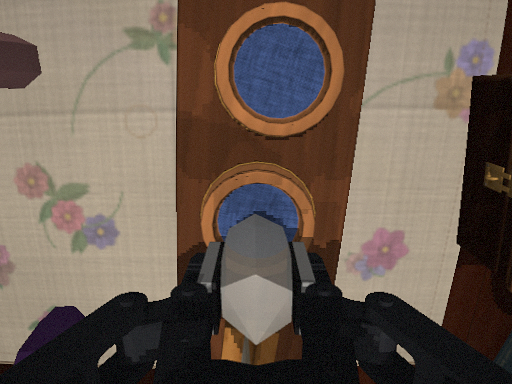

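View pics/side4.png

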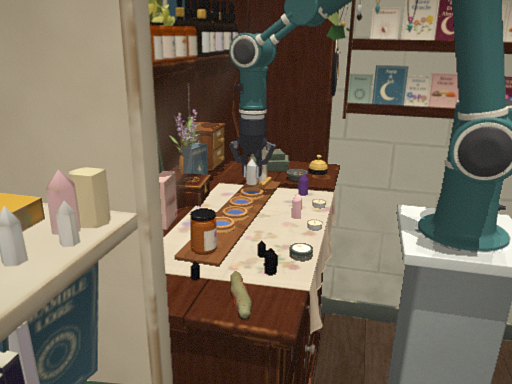

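```bash
python3 - <<'E'
from h import *
c=cam("wrist")
b,l=blobs(c,(100,80,60),(125,255,255),(200,0,360,260),200)
for x in b:
  print(x,plane(c,x[0],.023).round(4))
  k=(l==l[int(x[0][1]),int(x[0][0])]).astype(np.uint8);ys,xs=np.nonzero(k)
  for z in (.023,.031): print(z,plane(c,(xs.min(),ys[xs==xs.min()].mean()),z).round(4),plane(c,(xs.max()+1,ys[xs==xs.max()].mean()),z).round(4),plane(c,(xs[ys==ys.min()].mean(),ys.min()),z).round(4))
# outer rim extents of S1: left x~202,right~316 at y~210
print(plane(c,(202,215),.031),plane(c,(315.5,215),.031),plane(c,(258,171),.031))
E
```

```text
(array([275. ,  70.4]), [231, 24, 89, 94, 6498]) [0.5747 0.0172 0.023 ]
0.023 [0.5516 0.016  0.023 ] [0.5984 0.0178 0.023 ] [0.5747 0.04   0.023 ]
0.031 [0.5521 0.0156 0.031 ] [0.597  0.0173 0.031 ] [0.5743 0.0386 0.031 ]
(array([253.2, 206.8]), [215, 183, 79, 58, 2570]) [ 0.5654 -0.0589  0.023 ]
0.023 [ 0.543  -0.0669  0.023 ] [ 0.5898 -0.0671  0.023 ] [ 0.5654 -0.0444  0.023 ]
0.031 [ 0.5439 -0.0637  0.031 ] [ 0.5888 -0.0639  0.031 ] [ 0.5654 -0.0422  0.031 ]
[ 0.53650526 -0.06185484  0.031     ] [ 0.60073076 -0.05995602  0.031     ] [ 0.56735789 -0.0354266   0.031     ]
```

```bash
python3 -m jog '[[2,0,-10,0,20],[2,0,-20,0,20],[2,0,-26,0,20],[2,0,-29,0,20],[2,0,-29,0,20],[2,0,-29,0,20],[2,0,-29,0,20],[2,0,-29,0,20],[2,0,-29,0,20],[2,0,-29,0,20]]'; python3 - <<'E'
from h import *
s=bot.read_state();print(s["tool_pos"],s["wrist_force"],s["width"])
c=cam("side");a=c["pixels"][140:220,210:330,::-1];cv2.imwrite("pics/s5.png",cv2.resize(a,None,fx=6,fy=6,interpolation=cv2.INTER_CUBIC))
E
```

```text
time: 7.0
tool_pos: [0.5673, -0.068, 0.0663]
tcp_rot: [-1.223, 1.188, -1.188]
wrist_force: [-0.6, -0.1, -1.5]
width: 0.327
[ 0.56726761 -0.06796457  0.0663307 ] [-0.64235352 -0.14339376 -1.49709685] 0.3265412755018501
```

View pics/s5.png

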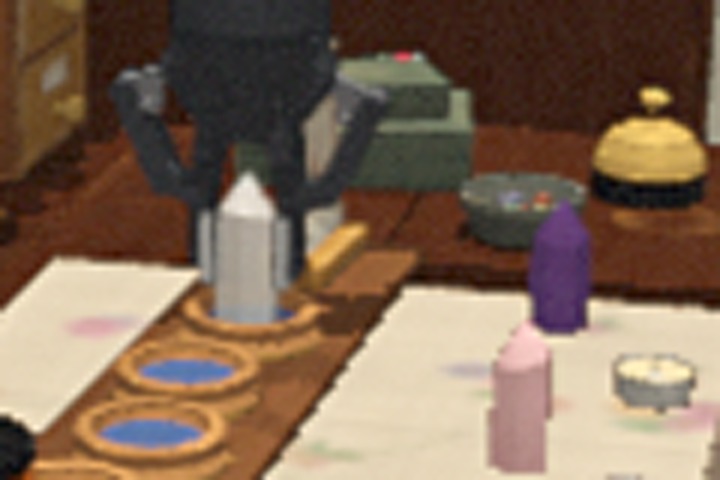

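```bash
python3 -m jog '[[0,0,-1,0,20],[0,0,-2,0,20],[0,0,-2,0,20],[0,0,-2,0,50],[0,0,-2,0,50],[0,0,-2,0,50],[0,0,10,0,50],[0,0,50,0,50],[0,0,100,0,50],[0,0,120,0,50]]'; python3 - <<'E'
from h import *
s=bot.read_state();print(s["tool_pos"],s["wrist_force"],s["width"])
c=cam("side");a=c["pixels"][140:220,210:330,::-1];cv2.imwrite("pics/s6.png",cv2.resize(a,None,fx=6,fy=6,interpolation=cv2.INTER_CUBIC))
c=cam("wrist");cv2.imwrite("pics/w6.png",c["pixels"][:,:,::-1])
E
```

```text
time: 8.3
tool_pos: [0.5695, -0.0683, 0.1909]
tcp_rot: [-1.219, 1.183, -1.192]
wrist_force: [1.0, -0.3, -0.1]
width: 0.585
[ 0.56948282 -0.06832164  0.19086865] [ 1.00960989 -0.25416171 -0.14757075] 0.5849673964263506
```

View pics/s6.png

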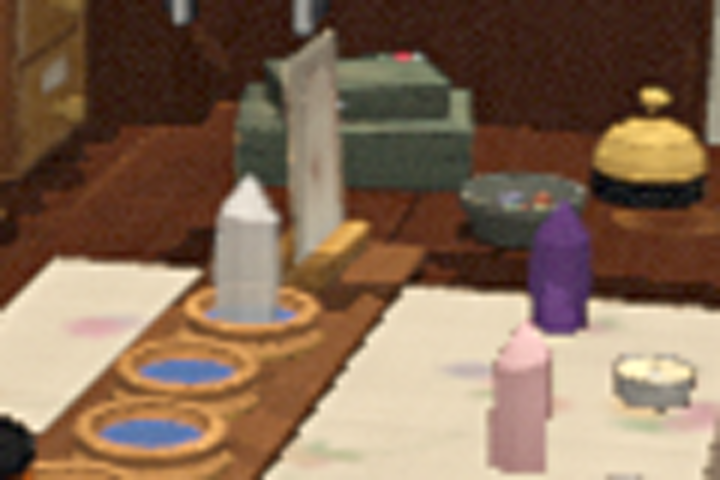

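View pics/w6.png

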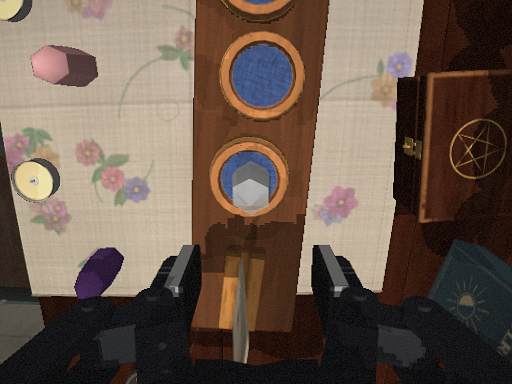

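```bash
python3 -m jog '[[-40,24,0,2,55],[-85,50,0,2,55],[-130,78,-20,2,55],[-147,88,-60,2,55],[-147,88,-110,2,55],[-147,88,-135,2,55],[-147,88,-146,2,55],[-147,88,-146,2,55],[-147,88,-146,2,20],[-147,88,-146,2,20]]' 40; python3 - <<'E'
from h import *
s=bot.read_state();print(s["tool_pos"],s["wrist_force"],s["width"])
c=cam("wrist");cv2.imwrite("pics/w7.png",c["pixels"][:,:,::-1])
E
```

```text
time: 9.65
tool_pos: [0.4214, 0.02, 0.0416]
tcp_rot: [-1.237, 1.161, -1.163]
wrist_force: [-0.0, -0.4, 0.3]
width: 0.3
[0.42138992 0.01998817 0.04163198] [-0.04621483 -0.43235196  0.31922718] 0.2995512763858792
```

View pics/w7.png

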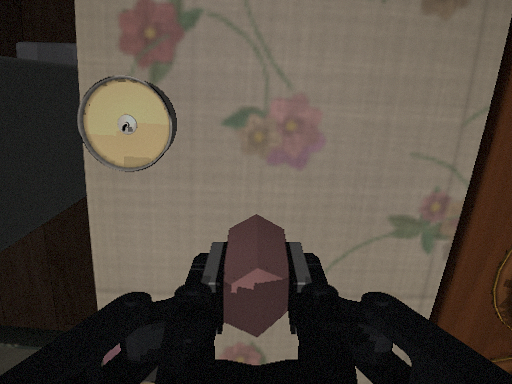

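```bash
python3 -m jog '[[0,0,0,0,20],[0,0,30,0,20],[0,0,80,0,20],[40,0,108,0,20],[85,-1,108,0,20],[125,-2,108,0,20],[153,-3,95,0,20],[153,-3,60,0,20],[153,-3,45,0,20],[153,-3,45,0,20]]'; python3 - <<'E'
from h import *
s=bot.read_state();print(s["tool_pos"],s["wrist_force"],s["width"])
c=cam("wrist");cv2.imwrite("pics/w8.png",c["pixels"][:,:,::-1])
E
```

```text
time: 10.95
tool_pos: [0.5715, 0.0171, 0.0837]
tcp_rot: [-1.241, 1.165, -1.16]
wrist_force: [-0.2, -0.2, -0.8]
width: 0.298
[0.57146596 0.0170692  0.08373915] [-0.20501062 -0.24746707 -0.75362837] 0.2981961590941178
```

View pics/w8.png

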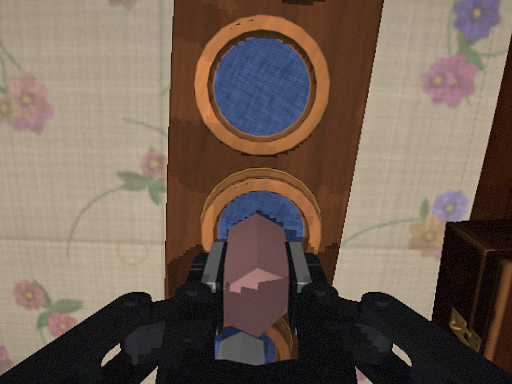

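```bash
python3 -m jog '[[1,0,-10,0,20],[1,0,-17,0,20],[1,0,-20,0,20],[1,0,-21,0,20],[1,0,-21,0,20],[1,0,-21,0,50],[1,0,-21,0,50],[1,0,-21,0,50],[1,0,-10,0,50],[1,0,30,0,50]]'; python3 - <<'E'
from h import *
s=bot.read_state();print(s["tool_pos"],s["wrist_force"],s["width"])
c=cam("side");a=c["pixels"][140:220,210:330,::-1];cv2.imwrite("pics/s9.png",cv2.resize(a,None,fx=6,fy=6,interpolation=cv2.INTER_CUBIC))
E
```

```text
time: 12.25
tool_pos: [0.5719, 0.0171, 0.1136]
tcp_rot: [-1.243, 1.167, -1.159]
wrist_force: [0.8, -0.7, -0.0]
width: 0.585
[0.57193407 0.01705792 0.11363409] [ 0.7907388  -0.72685388 -0.01447654] 0.5854002718681282
```

View pics/s9.png

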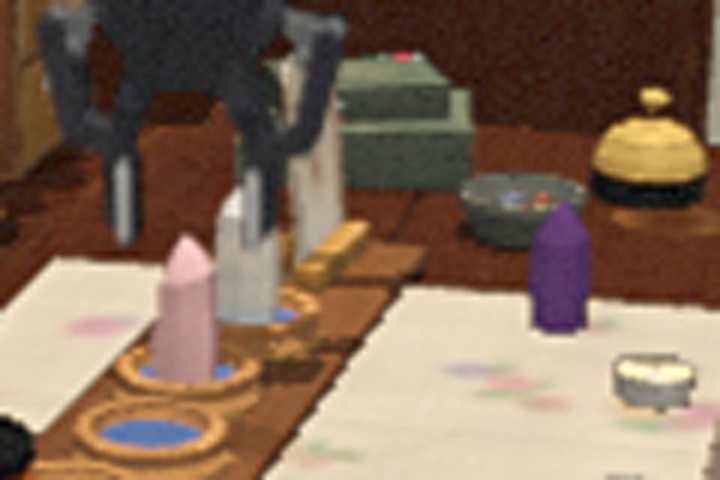

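```bash
python3 -m jog '[[0,0,50,0,55],[0,0,110,0,55],[-30,-45,135,-3,55],[-60,-95,135,-3,55],[-90,-145,135,-3,55],[-120,-195,135,-3,55],[-146,-240,135,-3,55],[-146,-247,135,-3,55],[-146,-247,135,-3,55],[-146,-247,135,-3,55]]'; python3 - <<'E'
from h import *
s=bot.read_state();print(s["tool_pos"],s["wrist_force"],s["width"])
c=cam("wrist");a=c["pixels"][:,:,::-1];cv2.imwrite("pics/w10.png",a)
u=proj(c,(.427,-.155,.035)).astype(int);print(u);x,y=u
x0,y0=max(x-25,0),max(y-25,0);print(x0,y0)
cv2.imwrite("pics/w10c.png",cv2.resize(a[y0:y0+50,x0:x0+50],(500,500),interpolation=cv2.INTER_CUBIC))
E
```

```text
time: 13.55
tool_pos: [0.4289, -0.2291, 0.2505]
tcp_rot: [-1.214, 1.2, -1.2]
wrist_force: [0.2, -0.0, -1.4]
width: 0.644
[ 0.42889124 -0.22907016  0.25050297] [ 0.18992514 -0.0118169  -1.35956654] 0.6443223957596635
[253  90]
228 65
```

View pics/w10.png

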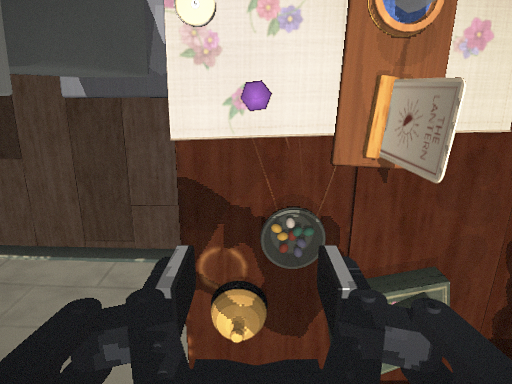

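View pics/w10c.png

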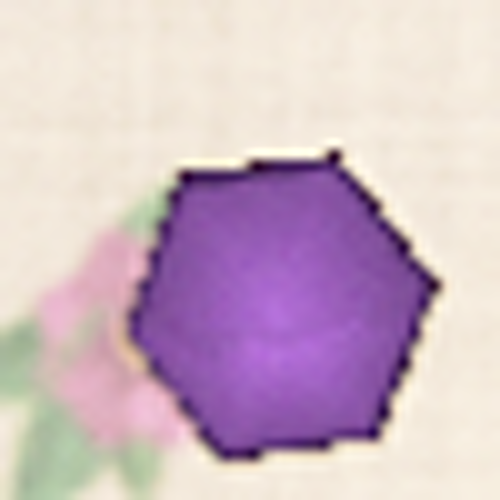

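```bash
python3 - <<'E'
from h import *
c=cam("wrist")
cor=np.array([(180,175),(335,155),(438,285),(378,435),(222,458),(130,320)])/10+[228,65]
for z in (0,.03):
    P=np.array([plane(c,u,z) for u in cor]);print(z,P.mean(0).round(4),np.linalg.norm(P[:3]-P[3:],axis=1).round(4))
d=P[2]-P[5];print(np.degrees(np.arctan2(d[1],d[0])))
s=bot.read_state();R=cv2.Rodrigues(s["tcp_rot"])[0];print(R[:,2])
E
```

```text
0 [ 0.4291 -0.1604  0.    ] [0.033  0.0325 0.0319]
0.03 [ 0.4291 -0.1599  0.03  ] [0.0303 0.0298 0.0293]
7.0902291372787305
[9.99912075e-01 1.32604103e-02 5.84254062e-05]
```

```bash
python3 -m jog '[[1,35,0,-8,55],[1,68,-30,-16,55],[1,70,-80,-23.5,55],[1,70,-130,-23.5,55],[1,70,-175,-23.5,55],[1,70,-200,-23.5,55],[1,70,-210,-23.5,55],[1,70,-210,-23.5,20],[1,70,-210,-23.5,20],[1,70,-210,-23.5,20]]' 40; python3 - <<'E'
from h import *
s=bot.read_state();print(s["tool_pos"],s["wrist_force"],s["width"])
c=cam("wrist");cv2.imwrite("pics/w11.png",c["pixels"][:,:,::-1])
E
```

```text
time: 14.9
tool_pos: [0.4303, -0.1604, 0.0415]
tcp_rot: [-0.992, 1.494, -1.498]
wrist_force: [0.0, 0.1, -0.5]
width: 0.303
[ 0.43032771 -0.16037532  0.04153598] [ 0.04425597  0.05304615 -0.53961317] 0.3025212683160521
```

View pics/w11.png

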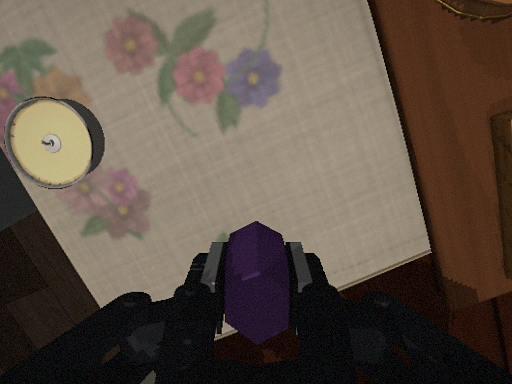

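```bash
python3 -m jog '[[0,0,0,0,20],[0,0,40,0,20],[0,20,90,0,20],[0,65,120,8,20],[0,115,120,16,20],[10,165,120,23,20],[50,210,120,23,20],[95,250,120,23,20],[135,254,120,23,20],[140,254,100,23,20]]'; python3 -m jog '[[0,0,-30,0,20],[0,0,-55,0,20],[0,0,-55,0,20],[0,0,-55,0,20],[0,0,-55,0,20],[0,0,-55,0,20],[0,0,-55,0,20],[0,0,-55,0,20],[0,0,-55,0,20],[0,0,-55,0,20]]'; python3 - <<'E'
from h import *
s=bot.read_state();print(s["tool_pos"],s["wrist_force"],s["width"])
c=cam("wrist");cv2.imwrite("pics/w12.png",c["pixels"][:,:,::-1])
E
```

```text
time: 16.2
tool_pos: [0.5734, 0.0951, 0.142]
tcp_rot: [-1.206, 1.202, -1.209]
wrist_force: [0.1, -0.3, -0.7]
width: 0.305
time: 17.45
tool_pos: [0.5692, 0.0941, 0.0852]
tcp_rot: [-1.211, 1.207, -1.207]
wrist_force: [1.1, 0.6, -0.6]
width: 0.304
[0.56917112 0.09407114 0.08517471] [ 1.06041751  0.64997108 -0.61437569] 0.304347524517111
```

View pics/w12.png

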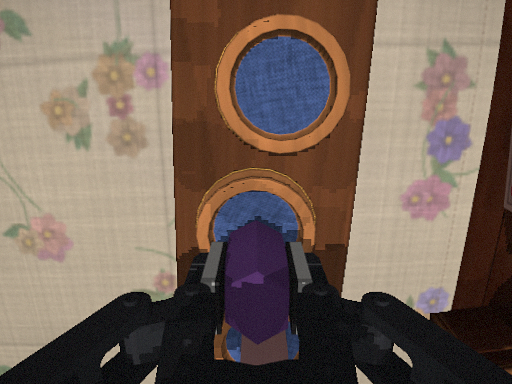

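```bash
python3 -m jog '[[0,0,-10,0,20],[0,0,-17,0,20],[0,0,-20,0,20],[0,0,-21,0,20],[0,0,-21,0,20],[0,0,-21,0,50],[0,0,-21,0,50],[0,0,-21,0,50],[0,0,-10,0,50],[0,0,30,0,50]]'; python3 - <<'E'
from h import *
s=bot.read_state();print(s["tool_pos"],s["wrist_force"],s["width"])
c=cam("side");a=c["pixels"][140:220,210:330,::-1];cv2.imwrite("pics/s13.png",cv2.resize(a,None,fx=6,fy=6,interpolation=cv2.INTER_CUBIC))
E
```

```text
time: 18.75
tool_pos: [0.5669, 0.0938, 0.1136]
tcp_rot: [-1.215, 1.211, -1.205]
wrist_force: [0.2, -0.0, 1.2]
width: 0.587
[0.56693106 0.09375757 0.1136175 ] [ 0.19385932 -0.01073981  1.24075284] 0.5866846627776385
```

View pics/s13.png

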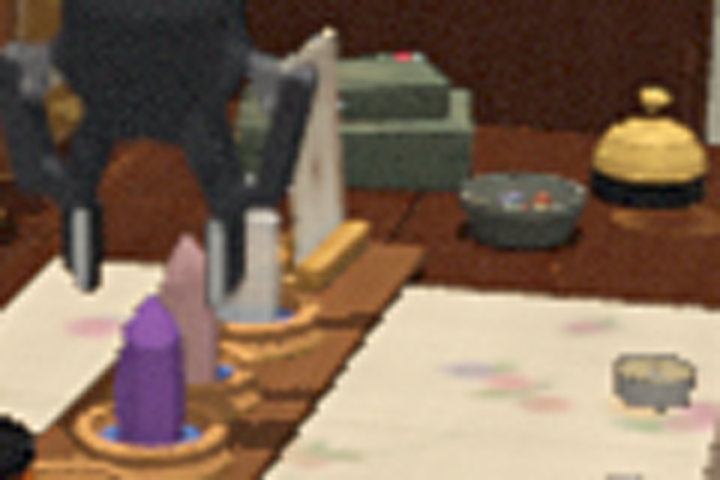

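```bash
python3 -m jog '[[0,0,50,0,55],[0,0,110,0,55],[-35,40,135,0,55],[-75,80,135,0,55],[-115,120,135,0,55],[-142,151,135,0,55],[-142,151,135,0,55],[-142,151,135,0,55],[-142,151,135,0,55],[-142,151,135,0,55]]'; python3 - <<'E'
from h import *
s=bot.read_state();print(s["tool_pos"],s["wrist_force"],s["width"])
c=cam("wrist");a=c["pixels"][:,:,::-1];cv2.imwrite("pics/w14.png",a)
u=proj(c,(.427,.323,.03)).astype(int);x,y=u
x0,y0=max(x-25,0),max(y-25,0);print(x0,y0)
cr=cv2.resize(a[y0:y0+50,x0:x0+50],(500,500),interpolation=cv2.INTER_CUBIC)
cv2.imwrite("pics/w14c.png",np.clip(cr.astype(int)*2,0,255))
E
```

```text
time: 20.05
tool_pos: [0.428, 0.2443, 0.2502]
tcp_rot: [-1.21, 1.208, -1.209]
wrist_force: [-0.5, 0.0, 0.8]
width: 0.643
[0.42796721 0.24428683 0.25024319] [-0.49908834  0.02754681  0.77417088] 0.6432964432713242
228 59[ WARN:0@1.059] global loadsave.cpp:1063 imwrite_ Unsupported depth image for selected encoder is fallbacked to CV_8U.
```

View pics/w14.png

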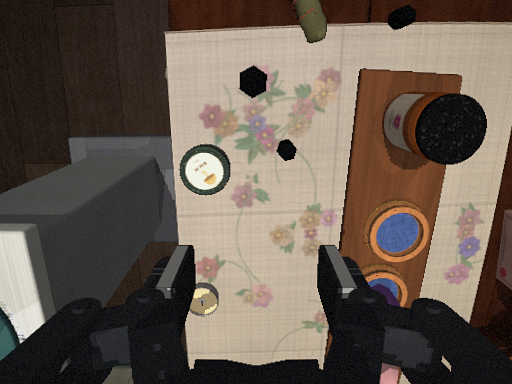

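View pics/w14c.png

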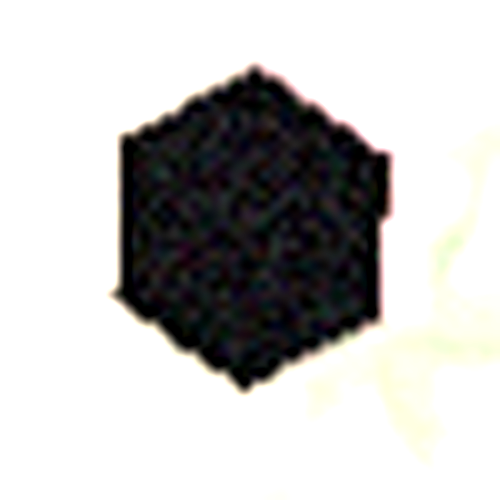

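```bash
python3 - <<'E'
from h import *
c=cam("wrist")
def P(x,y,z):return plane(c,(228+x/10,59+y/10),z)
for z in(0,.03):print(P(251,229,z).round(4),np.linalg.norm(P(255,68,z)-P(245,390,z)),np.linalg.norm(P(122,225,z)-P(384,230,z)))
for uv in [(402,17),(287,149)]:print(plane(c,uv,.01))
E
```

```text
[0.4258 0.3263 0.    ] 0.03164432353304709 0.026682582891411274
[0.426  0.3257 0.03  ] 0.029062054236741807 0.024505206134576622
[0.56894004 0.38811019 0.01      ]
[0.46117142 0.25905139 0.01      ]
```

```bash
python3 -m jog '[[-1,40,0,-2,55],[-1,80,-30,-2,55],[-1,81,-80,-2,55],[-1,81,-130,-2,55],[-1,81,-175,-2,55],[-1,81,-200,-2,55],[-1,81,-212,-2,55],[-1,81,-212,-2,20],[-1,81,-212,-2,20],[-1,81,-212,-2,20]]' 40; python3 - <<'E'
from h import *
s=bot.read_state();print(s["tool_pos"],s["wrist_force"],s["width"])
c=cam("wrist");cv2.imwrite("pics/w15.png",c["pixels"][:,:,::-1])
E
```

```text
time: 21.4
tool_pos: [0.4273, 0.3267, 0.0397]
tcp_rot: [-1.191, 1.232, -1.233]
wrist_force: [-1.1, -0.8, -0.9]
width: 0.292
[0.42725985 0.32667802 0.03969061] [-1.05643922 -0.83334274 -0.90720426] 0.2922517905058359
```

View pics/w15.png

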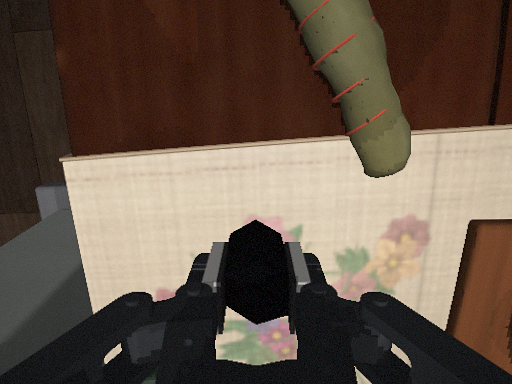

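```bash
python3 -m jog '[[0,0,0,0,20],[0,0,40,0,20],[0,-10,90,0,20],[0,-55,120,0,20],[5,-105,120,0,20],[40,-145,120,0,20],[85,-155,120,0,20],[130,-155,120,0,20],[156,-155,100,0,20],[156,-155,80,0,20]]'; python3 -m jog '[[0,0,-20,0,20],[0,0,-35,0,20],[0,0,-35,0,20],[0,0,-35,0,20],[0,0,-35,0,20],[0,0,-35,0,20],[0,0,-35,0,20],[0,0,-35,0,20],[0,0,-35,0,20],[0,0,-35,0,20]]'; python3 - <<'E'
from h import *
s=bot.read_state();print(s["tool_pos"],s["wrist_force"],s["width"])
c=cam("wrist");cv2.imwrite("pics/w16.png",c["pixels"][:,:,::-1])
u=(258,190)
b,l=blobs(c,(100,80,60),(125,255,255),(150,100,360,290),200)
for x in b:
  k=(l==l[int(x[1][1])+5 if 0 else int(x[0][1]),int(x[0][0])]).astype(np.uint8);ys,xs=np.nonzero(k)
  print(x,[plane(c,(xs.min(),ys[xs==xs.min()].mean()),.023).round(4),plane(c,(xs.max()+1,ys[xs==xs.max()].mean()),.023).round(4),plane(c,(xs[ys==ys.min()].mean(),ys.min()),.023).round(4)])
E
```

```text
time: 22.7
tool_pos: [0.5842, 0.1709, 0.1181]
tcp_rot: [-1.192, 1.233, -1.234]
wrist_force: [-0.6, -0.1, -0.7]
width: 0.29
time: 23.95
tool_pos: [0.5822, 0.171, 0.0832]
tcp_rot: [-1.194, 1.233, -1.233]
wrist_force: [0.3, 0.0, -0.8]
width: 0.294
[0.58223287 0.17101048 0.08323962] [ 2.79103209e-01  2.29116255e-04 -7.82949633e-01] 0.2937003535561017
(array([255.7, 214.8]), [214, 191, 84, 52, 2712]) [array([0.56  , 0.1721, 0.023 ]), array([0.6066, 0.1704, 0.023 ]), array([0.5837, 0.1934, 0.023 ])]
```

View pics/w16.png

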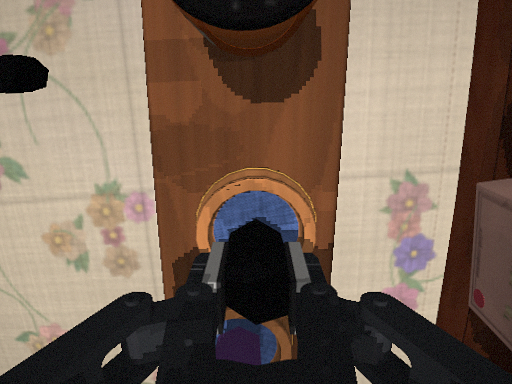

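Aligned on the last recess at (0.583, 0.170). Placing there.

```bash
python3 -m jog '[[1,-1,-10,0,20],[1,-1,-17,0,20],[1,-1,-20,0,20],[1,-1,-21,0,20],[1,-1,-21,0,20],[1,-1,-21,0,50],[1,-1,-21,0,50],[1,-1,-21,0,50],[1,-1,-10,0,50],[1,-1,30,0,50]]'; python3 -m jog '[[0,0,50,0,50],[0,0,110,0,50],[-10,-60,150,0,50],[-30,-120,150,0,50],[-60,-160,150,0,50],[-60,-200,150,0,50],[-60,-220,150,0,50],[-60,-220,150,0,50],[-60,-220,150,0,50],[-60,-220,150,0,50]]'; python3 - <<'E'
from h import *
s=bot.read_state();print(s["tool_pos"],s["wrist_force"],s["width"])
c=cam("wrist");cv2.imwrite("pics/w17.png",c["pixels"][:,:,::-1])
c=cam("side");a=c["pixels"][140:260,165:345,::-1];cv2.imwrite("pics/s17.png",cv2.resize(a,None,fx=4.4,fy=4.4,interpolation=cv2.INTER_CUBIC))
c=cam("top");a=c["pixels"][120:260,130:400,::-1];cv2.imwrite("pics/t17.png",cv2.resize(a,None,fx=2.9,fy=2.9,interpolation=cv2.INTER_CUBIC))
E
```

```text
time: 25.25
tool_pos: [0.581, 0.1695, 0.1115]
tcp_rot: [-1.199, 1.237, -1.231]
wrist_force: [0.1, 0.9, 0.1]
width: 0.585
time: 26.5
tool_pos: [0.5233, -0.049, 0.2634]
tcp_rot: [-1.194, 1.232, -1.232]
wrist_force: [-0.3, 0.1, -0.1]
width: 0.585
[ 0.52334377 -0.04904394  0.26340734] [-0.26382951  0.0983726  -0.11050818] 0.5849754171948575
```

View pics/w17.png

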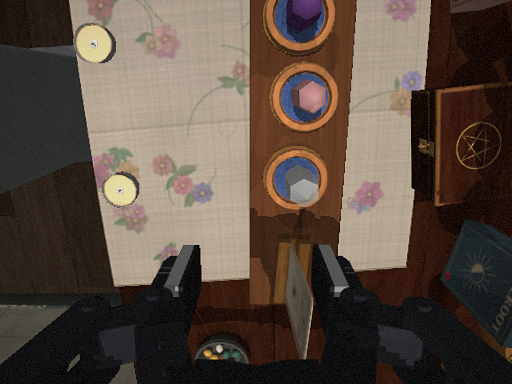

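View pics/s17.png

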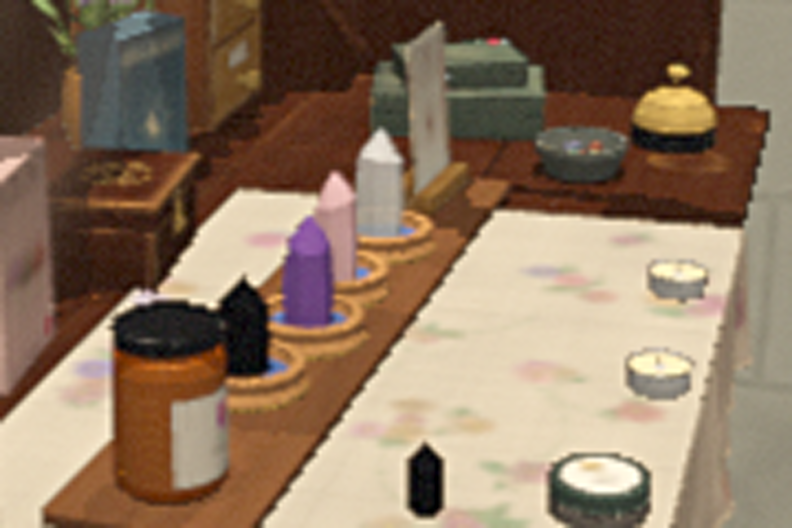

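View pics/t17.png

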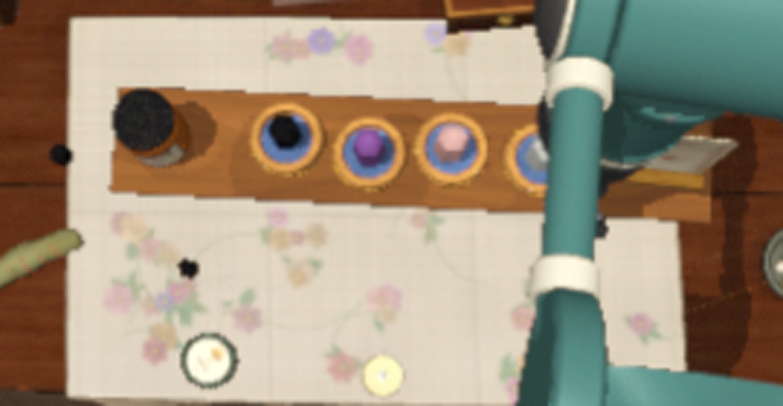

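The top view shows black, purple and pink sitting centred in their recesses, with white partly hidden by the arm. The side and wrist views show white upright in its recess next to the sign, and the arm is clear of everything.

```bash
python3 -c "
from workcell import bot
print(bot.finish_job())"
```

```text
the job is handed in; nothing more can be done
None
```

All four crystals are standing upright in the stand recesses, and I handed the job in at about 26.7 s. From the sign card outward, they run white, pink, purple, then the largest black one in the stand next to the candle jar. Each was gripped on its flats, lifted clear of the others, lowered into its recess and released.

- **Last checks:** the side view shows all four upright with nothing toppled. The top view confirms black, purple and pink are centred in their recesses, and the wrist view shows white in its own. The gripper was clear, with the wrist force close to zero.
- **Gaps and disagreements:** the arm hid part of white's stand in the last top view, so I relied on the side and wrist views there. The side camera's estimates of the stand positions were about 6–8 mm off the top and wrist cameras in y. I used the top and wrist values, which agreed to about 1–2 mm. No check failed.

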